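Pack the specimen pot and secure the transport case

ROBOT

A 6-joint arm with a two-finger parallel gripper is mounted at the origin on a cart in front of the work surface, level with it; the furniture and walls round the work are solid. World frame = base frame: x ahead of the robot, y to its left, z up, the work surface at z = 0. Lengths are in m, angles in rad, forces in N, time in s.
With the tool pointing down it reaches from about 0.3 to 1 m from the base axis. Payload 5.1 kg.
Tool frame: the origin (TCP) lies on the mounting face of the last link; the fingertips stand 190 mm ahead of it and the grasp point (between the pads) lies 171 mm ahead of it (bot.tip_extent is the distance from the TCP to the fingertips, in m); z points along the fingers, y is the line along which they close (so a half turn about z gives the same grasp; the last joint's range is limited). The gripper opens to 95 mm and grips with 3 to 60 N. Pads are 20 mm wide; open, the fingers measure 119 mm over their backs; the gripper's body (75 mm by 180 mm) begins 59 mm behind the grasp point.
Start: joints at [-1.3, 0.124, 1.65, -0, 1.367, -0.083], TCP at [0.225, -0.61, 0.405] pointing down, gripper open.
Joint ranges: [-2.61, 2.61], [-1.02, 2.33], [0.03, 2.71], [-1.35, 4.49], [0.32, 2.68], [-2.91, 2.91]. Speed limits (rad/s): [2.57, 2.57, 3.14, 3.14, 3.14, 3.14].

INTERFACE

Orientations are given as a rotation vector (axis times angle).
In Python, from workcell import bot, monitor, cams, order, masks_of gives the robot as it stands. Calls block until the motion is done:
- bot.movep(position, orientation): joint-space move of the TCP to a pose.
- bot.line_to(position, rate=0.15, rot=None, force_limit=None): straight line of the TCP; rot=None keeps the orientation; rate is the mean speed in m/s. With force_limit (N) it stops when the force on the tool has changed by that much, and returns True; else False.
- bot.movej(angles): joint-space move.
- bot.gripper_to(opening): finger opening in m; the grip force is fixed at half the most; returns when the fingers have stopped.
- bot.wait(seconds).
- bot.solve_ik(position, orientation): joint angles nearest the present ones, or None.
- monitor.get_state(): the state.
- cams.capture(name): name is "side" or "top" or "wrist"; returns (picture, depth): 420x560x3 uint8, blue, green, red; 420x560 float32, m along the optical axis (not along the pixel's ray), 0 where there is no reading.
- cams.camera_model(name): a dict with "K" (3x3 intrinsics, pixels), "k1" (the pictures are not rectified: a ray, as slopes to the right and down, at radius r is drawn at 1 + k1 r^2 times it, then the intrinsics apply), "cam_to_world" (4x4, takes a point from camera to world coordinates). Camera axes: x right, y up, looking along -z (the intrinsics and any distortion apply to the point x, -y, -z); pixel columns grow to the right and rows downward; lengths in m; the calibration is good to about 2 mm. A picture is of the moment at which its call begins: read the wrist's pose just before it. camera_model takes no time and is no camera call; for the wrist camera it gives the pose at the moment of the call.
A pose or a line that the arm cannot do raises bot.MotionError and nothing moves.
- order.close_job(): hands the job in; it is judged then, once.
Trained networks look in the newest picture that a camera, given by its name, has taken for a name from the list of things; names that differ only in an ending like _2 or _b are one class to them, and where a whole thing is asked for, a point or a joint stands for the part that bears it (a point fixed in the world has none). Each returns a list of dicts, best first, with "p" (0 to 1); they miss things now and then, are a little off and sometimes report something else, mostly with a low value. They report only what shows in the picture. A call takes as long as a camera call. They do not tell look-alikes from the thing itself.
- masks_of(name, camera): "mask" (420x560 bool, what is visible of it) and "rect" ([left, top, width, height] in pixels, round what is visible of it).
The state is a dict: "clock": time; "joints": joint angles; "qvel": joint speeds; "joint_efforts": joint torques, N m; "ee_pos": TCP position; "tool_rot": TCP orientation; "contact_force": force on the tool from outside, world axes, zero at the start; "ft_torque": the same for the moment, N m; "width": finger opening in m; "finger_force": force on a finger pad.
Only numpy, scipy, OpenCV 4.12 (cv2) and the standard library are available. Lean on these libraries where they do the work, as an engineer would, in place of code of your own. Each camera call takes 0.05 s, during which the arm holds its last target. There are 200 camera calls.

TASK

Pack the white specimen pot for the courier: stand it upright inside the blue transport case, close the case's lid fully, then turn the orange turnbutton until its nose points straight across over the closed lid, so that the lid is secured. Leave the tub of wipes alone.

Things in the scene. Friction and masses are not known exactly. Their poses are not given: they have to be found in the camera images.
- case: Blue open-topped transport case, fixed. Origin: centre of its underside; x from its front (turnbutton side, near the robot) to its back (hinge side), y along its width, z up. Outside 130 (x) x 190 (y) mm, walls 5 mm, rim 100 mm above the bench, grip ridges on both ends out to y = 102 mm. Inner floor 9 mm up. The turnbutton's bracket stands out 38 mm from the middle of the front wall, 112 mm high.
- lid_hinge (a point): Middle of the lid's hinge line, on the back rim of the case: 65 mm behind the case's origin along the case's x, 100 mm above the bench. The hinge line runs along the case's y.
- lid (a joint): Angle of the white lid: 0 = shut flat on the rim, 1.57 = upright, at most 1.9 (leaning back, away from the robot). Starts at 1.6 to 1.85 and closes towards the robot and down. Light (0.16 kg), stiff hinge: stays where left above about 0.8, sinks shut by itself well below that; about 1 N at its edge moves it. A turnbutton turned across too early blocks it.
- lid_edge (a point): Middle of the lid's free edge (moves with it), 130 mm from the hinge line. The lid: 190 mm wide (case's y), 8 mm thick; shut, its underside lies on the rim, its top is 108 mm above the bench. Outer face: panel raised 3 mm, from 15 to 75 mm from the hinge. On the free edge a pull tab, 40 mm wide, stands out 15 mm, 62 mm from the middle towards the case's +y.
- turnbutton (a joint): Angle of the orange turnbutton about its upright pivot, growing clockwise seen from above: 0 = nose along the case's +y (beside the lid, open), 1.57 = nose straight across over the lid (case's +x, secured). Stops at -0.25 and 1.8. Starts at -0.15 to 0.08. Friction (0.05 N m) holds it where it is left.
- button_grip (a point): Grip of the turnbutton: point on its pivot axis, 22 mm in front of the case's front wall, 130 mm above the bench. The grip rib lies along the nose direction, centred on the pivot: 12 mm thick, 46 mm long, its top 141 mm above the bench. It stands on a flat bar, top 118 mm and underside 112 mm above the bench (4 mm over the shut lid).
- button_nose (a point): Outer end of the turnbutton's flat nose (bar 18 mm wide, 6 mm thick), 60 mm from the pivot axis, 118 mm above the bench; turns with the button.
- pot_centre (a point): Centre (half-way up) of the loose white specimen pot with a white screw lid, 83 mm tall: body 42 mm in diameter, the lid (top 15 mm) 48 mm in diameter; 0.08 kg or so. z axis up along the pot. It stands on the bench to the left or right of the case.
- wipes_centre (a point): Centre of a loose tub of wipes with a teal lid, 70 mm in diameter and 144 mm tall, standing on the bench on the other side of the case; to be left alone.
Not all that is in view belongs to the job. Leave any pink or red look-alike of the part that bears pot_centre alone.

How it is judged:
On the way, in this order (a step that is already met when the one before it is completed fails the run):
1. the pot stands upright inside the case, let go (x of pot_centre in the frame of case between -0.062 and 0.062 m and y of pot_centre in the frame of case between -0.092 and 0.092 m and z of pot_centre in the frame of case between 0.035 and 0.062 m and angle between pot_centre's own z axis and vertical below 0.15 rad and contact force between the fingers and pot below 0.1 N), for 0.2 s.
2. the lid is fully shut (value of joint lid below 0.04 rad and x of pot_centre in the frame of case between -0.062 and 0.062 m and y of pot_centre in the frame of case between -0.092 and 0.092 m and z of pot_centre in the frame of case between 0.035 and 0.062 m and angle between pot_centre's own z axis and vertical below 0.15 rad), for 0.2 s.
3. the turnbutton points across over the lid (value of joint turnbutton above 1.35 rad and value of joint lid below 0.04 rad), for 0.2 s.
At the end, for the whole second after the job is handed in: The pot stands upright (within 0.15 rad) and at rest on the floor inside the case, the lid is shut (within 0.04 rad), and the turnbutton's nose points across over the lid (joint above 1.35 rad; straight across is 1.57, its stop 1.8) and is at rest (all of step 3 and x of pot_centre in the frame of case between -0.062 and 0.062 m and y of pot_centre in the frame of case between -0.092 and 0.092 m and z of pot_centre in the frame of case between 0.035 and 0.062 m and angle between pot_centre's own z axis and vertical below 0.15 rad and linear speed of pot below 0.02 m/s and velocity of joint turnbutton between -0.05 and 0.05 rad/s); the robot touches nothing.
It fails at once if the tub of wipes is moved more than 3 cm or tipped (distance of wipes_centre from where it was at the start of the episode above 0.03 m or angle between wipes_centre's own z axis and vertical above 0.3 rad).
It also fails if it takes over 72 s, if anything falls off the work surface, if the arm or the gripper's body presses on something with over 40 N, if the wrist force passes 120 N, or if a joint passes its speed limit or range.

## Working session

There is one attempt and no reset: what is moved stays moved. The work goes in short steps, each a Python script; the robot and the scene stay as the last script left them, time stands still between calls to the robot, and variables do not carry over. Pictures are saved under pics/ and viewed, at most 10 in all, crops included, and the job is handed in when it is done.

```bash
ls; mkdir -p pics; cat > h.py <<'E'
import numpy as np, cv2
from scipy.spatial.transform import Rotation as R
from workcell import bot, monitor, cams, order, masks_of
def cloud(name, depth, M=None):
    M=M or cams.camera_model(name); K=np.array(M["K"]); T=np.array(M["cam_to_world"])
    v,u=np.mgrid[:420,:560].astype(np.float64)
    pts=np.stack([u.ravel(),v.ravel()],1)[:,None]
    n=cv2.undistortPoints(pts,K,np.array([M["k1"],0,0,0.]))[:,0]
    d=depth.ravel().astype(float)
    P=np.stack([n[:,0]*d,-n[:,1]*d,-d],1)
    return (P@T[:3,:3].T+T[:3,3]).reshape(420,560,3)
def down(yaw): # tool z down, tool y (closing) at world angle yaw
    y=np.array([np.cos(yaw),np.sin(yaw),0]); z=np.array([0,0,-1.]); x=np.cross(y,z)
    return R.from_matrix(np.stack([x,y,z],1)).as_rotvec()
E
python3 - <<'E'
from h import *
ims=[]
for c in ("side","top"):
    im,d=cams.capture(c); P=cloud(c,d); np.savez(f"{c}.npz",im=im,d=d,P=P); ims.append(im)
    for n in ("case","lid","turnbutton","pot_centre","wipes_centre"):
        for m in masks_of(n,c)[:3]:
            k=m["mask"]&(d>0); q=P[k]
            print(c,n,round(m["p"],2),m["rect"],k.sum(), np.round(np.percentile(q,[2,50,98],axis=0),3).tolist() if len(q) else "", im[m["mask"]].mean(0).round() if k.any() else "")
    cv2.imwrite(f"pics/{c}.png",im)
print(monitor.get_state()["clock"])
E
```

```text
pics
side case 0.94 [208.6, 152.3, 88.0, 124.5] 6484 [[0.494, -0.062, 0.003], [0.635, 0.047, 0.083], [0.681, 0.136, 0.228]] [102.  70.  61.]
side lid 0.61 [208.4, 156.0, 43.0, 79.4] 2031 [[0.646, -0.044, 0.104], [0.664, 0.059, 0.172], [0.684, 0.137, 0.235]] [124. 127. 132.]
side turnbutton 0.52 [278.0, 209.7, 17.3, 25.4] 219 [[0.486, 0.001, 0.113], [0.498, 0.04, 0.12], [0.513, 0.078, 0.142]] [ 31.  95. 197.]
side pot_centre 0.9 [187.2, 267.6, 20.1, 39.5] 655 [[0.595, 0.247, 0.004], [0.608, 0.276, 0.065], [0.637, 0.289, 0.085]] [ 26.  27. 139.]
side pot_centre 0.82 [211.1, 290.3, 21.2, 38.2] 737 [[0.496, 0.272, 0.001], [0.511, 0.303, 0.066], [0.54, 0.315, 0.085]] [163. 161. 162.]
side pot_centre 0.63 [244.3, 308.5, 22.7, 36.6] 697 [[0.414, 0.284, 0.006], [0.428, 0.312, 0.073], [0.454, 0.323, 0.085]] [117.  88. 172.]
side wipes_centre 0.88 [344.9, 148.2, 19.6, 48.8] 1046 [[0.444, -0.365, 0.004], [0.469, -0.314, 0.089], [0.504, -0.303, 0.145]] [122. 111.  76.]
top case 0.98 [206.1, 132.3, 103.1, 111.2] 8614 [[0.496, -0.06, 0.007], [0.622, 0.038, 0.061], [0.679, 0.13, 0.231]] [57. 51. 48
[... 399 characters left out ...]
]
top pot_centre 0.75 [144.6, 171.7, 25.0, 23.1] 480 [[0.595, 0.245, 0.011], [0.615, 0.262, 0.083], [0.637, 0.286, 0.087]] [ 45.  46. 101.]
top pot_centre 0.72 [121.8, 253.9, 34.6, 20.9] 516 [[0.416, 0.279, 0.011], [0.435, 0.297, 0.083], [0.456, 0.324, 0.087]] [ 96.  81. 117.]
top pot_centre 0.69 [129.9, 217.5, 30.1, 21.2] 460 [[0.499, 0.271, 0.011], [0.518, 0.287, 0.083], [0.538, 0.312, 0.087]] [124. 124. 119.]
top wipes_centre 0.62 [404.6, 229.2, 56.1, 37.6] 1492 [[0.445, -0.367, 0.008], [0.476, -0.322, 0.143], [0.507, -0.303, 0.147]] [97. 84. 46.]
top wipes_centre 0.29 [240.9, 227.7, 37.0, 15.5] 316 [[0.485, 0.002, 0.116], [0.498, 0.036, 0.122], [0.513, 0.076, 0.145]] [ 58.  93. 131.]
0.6
```

View pics/side.png

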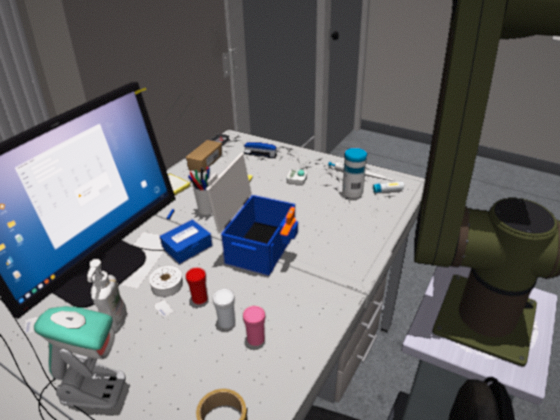

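View pics/top.png

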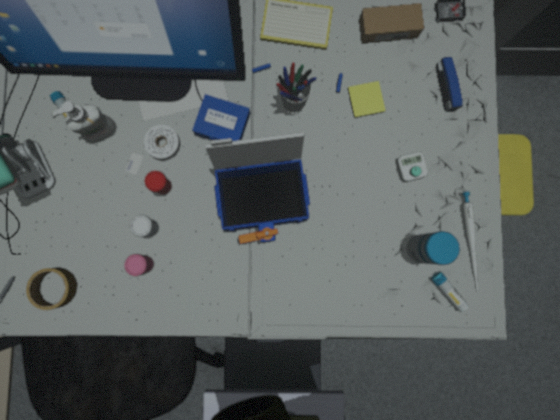

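```bash
python3 - <<'E'
from h import *
cl=[]
for c in ("side","top"):
    D=np.load(c+".npz"); P=D["P"]; im=D["im"].astype(int); ok=D["d"]>0
    def box(x0,x1,y0,y1,z0,z1): return ok&(P[...,0]>x0)&(P[...,0]<x1)&(P[...,1]>y0)&(P[...,1]<y1)&(P[...,2]>z0)&(P[...,2]<z1)
    # pot lid top
    k=box(.48,.56,.26,.33,.078,.095); q=P[k]; 
    (a,b),r=cv2.minEnclosingCircle(q[:,:2].astype(np.float32)); print(c,"pot",a,b,r,q[:,2].max(),np.median(q,0))
    # rim
    k=box(.48,.72,-.1,.18,.095,.104)&(im[...,0]>im[...,2]+15); q=P[k]; print(c,"rim",len(q),cv2.minAreaRect(q[:,:2].astype(np.float32)))
    # orange bar
    k=box(.46,.54,-.02,.1,.110,.150)&(im[...,2]>im[...,0]+50); q=P[k]; print(c,"button",len(q),cv2.minAreaRect(q[:,:2].astype(np.float32)))
    k2=q[:,2]>.135; print(" rib",k2.sum(),cv2.minAreaRect(q[k2][:,:2].astype(np.float32)))
    # lid
    k=box(.6,.75,-.1,.18,.115,.3); q=P[k]; m=q.mean(0); w=np.linalg.svd(q-m,full_matrices=False)[2][2]; print(c,"lid plane",len(q),m,w,"zmax",np.percentile(q[:,2],99))
E
```

```text
side pot 0.5166435241699219 0.2928452491760254 0.025481736287474632 0.08739855290990839 [0.51782588 0.29363689 0.08238966]
side rim 429 ((0.5723412036895752, 0.031211107969284058), (0.1698489934206009, 0.19305303692817688), 8.100996971130371)
side button 206 ((0.4983823299407959, 0.04149077832698822), (0.018857460469007492, 0.0825260579586029), 8.703230857849121)
 rib 61 ((0.5035657286643982, 0.023628011345863342), (0.012156869284808636, 0.045418631285429), 13.389249801635742)
side lid plane 1863 [0.66464738 0.05466036 0.17739281] [-0.98026584 -0.13592734  0.14353617] zmax 0.24103084533692695
top pot 0.5186359882354736 0.2931404113769531 0.02432120405137539 0.08841492036617782 [0.51856966 0.29329032 0.08351972]
top rim 663 ((0.5707073211669922, 0.03051290661096573), (0.16881120204925537, 0.19034475088119507), 8.127275466918945)
top button 280 ((0.5008028745651245, 0.03960046544671059), (0.02174074947834015, 0.08096423000097275), 10.095747947692871)
 rib 106 ((0.5029914975166321, 0.021445490419864655), (0.011849720031023026, 0.04446002095937729), 12.74624252319336)
top lid plane 2338 [0.66527886 0.04592376 0.18620614] [-0.97796025 -0.13907171  0.15573316] zmax 0.244471845943022
```

```bash
cat >> h.py <<'E'
YAW=np.deg2rad(8.1); C=np.array([.590,.0335])
ex=np.array([np.cos(YAW),np.sin(YAW)]); ey=np.array([-ex[1],ex[0]])
def W(x,y,z): return np.r_[C+x*ex+y*ey, z]      # case frame -> world
def T(p): return np.asarray(p,float)+[0,0,.190]  # fingertip position -> TCP, tool down
def btn_yaw(a): return YAW-a                     # closing direction across the rib at button angle a
def st(msg=""):
    s=monitor.get_state(); print(msg,"t=%.1f"%s["clock"],"tcp",np.round(s["ee_pos"],3),"F",np.round(s["contact_force"],1),"w %.4f"%s["width"],"q",np.round(s["joints"],2))
E
python3 - <<'E'
from h import *
for c in ("side","top"):
    D=np.load(c+".npz"); P=D["P"]; ok=D["d"]>0
    q=P[ok]; l=np.c_[(q[:,:2]-C)@ex,(q[:,:2]-C)@ey,q[:,2]]
    print(c,"max z behind lid, rows x(case), cols y -0.12..0.12")
    for x0 in np.arange(.08,.30,.02):
        print("%.2f"%x0,[round(float(l[k,2].max()),2) if (k:=(abs(l[:,0]-x0-.01)<.01)&(abs(l[:,1]-y0-.015)<.015)).any() else None for y0 in np.arange(-.12,.12,.03)])
piv=W(-.087,0,.122)
print(piv)
for n,p,y in [("btn",T(piv),btn_yaw(-.2)),("btn+pi",T(piv),btn_yaw(-.2)+np.pi),("btn-pi",T(piv),btn_yaw(-.2)-np.pi),("pot",T([.518,.293,.055]),YAW+np.pi/2),("pot-",T([.518,.293,.055]),YAW-np.pi/2),("case",T(W(-.005,0,.066)),YAW+np.pi/2),("case-",T(W(-.005,0,.066)),YAW-np.pi/2),("lid",T(W(.12,.03,.2)),YAW-np.pi/2),("lid0",T(W(.12,.03,.2)),YAW)]:
    s=bot.solve_ik(p,down(y)); print(n,None if s is None else np.round(s,2))
E
```

```text
side max z behind lid, rows x(case), cols y -0.12..0.12
0.08 [0.23, 0.23, 0.23, 0.23, 0.23, 0.24, 0.24, 0.23]
0.10 [None, None, None, None, 0.0, 0.0, 0.0, 0.01]
0.12 [0.0, 0.0, 0.0, 0.0, 0.0, 0.05, 0.04, 0.0]
0.14 [None, None, -0.0, 0.0, 0.05, 0.05, 0.05, 0.05]
0.16 [None, -0.0, 0.0, 0.0, 0.05, 0.05, 0.05, 0.05]
0.18 [None, 0.12, 0.0, 0.0, 0.05, 0.05, 0.05, 0.05]
0.20 [0.15, 0.14, 0.0, None, 0.05, 0.05, 0.05, 0.05]
0.22 [0.07, 0.13, 0.0, None, 0.04, 0.05, 0.05, 0.05]
0.24 [0.12, 0.13, 0.0, -0.0, 0.16, 0.13, 0.11, 0.05]
0.26 [0.13, 0.13, 0.0, 0.26, 0.27, 0.21, 0.2, 0.16]
0.28 [0.0, 0.0, 0.0, 0.41, 0.37, 0.31, 0.29, 0.25]
top max z behind lid, rows x(case), cols y -0.12..0.12
0.08 [0.23, 0.23, 0.23, 0.23, 0.23, 0.25, 0.25, 0.23]
0.10 [0.0, None, None, None, None, None, None, 0.01]
0.12 [0.0, None, None, None, None, 0.05, None, 0.0]
0.14 [0.0, 0.01, 0.01, 0.01, 0.05, 0.05, 0.05, 0.05]
0.16 [0.01, 0.01, 0.01, 0.01, 0.05, 0.05, 0.05, 0.05]
0.18 [0.1, 0.09, 0.01, 0.01, 0.05, 0.05, 0.05, 0.05]
0.20 [0.15, 0.14, 0.01, 0.01, 0.05, 0.05, 0.05, 0.05]
0.22 [0.14, 0.14, 0.01, 0.01, 0.05, 0.05, 0.05, 0.05]
0.24 [0.13, 0.13, 0.01, 0.01, 0.15, 0.13, 0.05, 0.05]
0.26 [0.13, 0.13, 0.01, 0.25, 0.26, 0.21, 0.18, 0.16]
0.28 [0.0, 0.01, 0.01, 0.35, 0.35, 0.32, 0.29, 0.26]
[0.50386794 0.02124159 0.122     ]
btn [-0.06 -0.12  2.06 -0.    1.21 -0.41]
btn+pi [-0.06 -0.12  2.06  0.    1.21  2.74]
btn-pi [-0.06 -0.12  2.06 -0.    1.21  2.74]
pot [ 0.42  0.16  1.9  -0.    1.09 -1.29]
pot- [0.42 0.16 1.9  0.   1.09 1.85]
case [-0.04  0.12  1.92  0.    1.1  -1.75]
case- [-0.04  0.12  1.92  0.    1.1   1.39]
lid [0.04 0.26 1.52 0.   1.36 1.47]
lid0 [ 0.04  0.26  1.52 -0.    1.36 -0.1 ]
```

```bash
python3 - <<'E'
from h import *
r=down(btn_yaw(-.2))
bot.movep(T(W(-.087,0,.24)),r); bot.gripper_to(.045); st("above")
hit=bot.line_to(T(W(-.087,0,.123)),rate=.15,force_limit=8); st(f"down {hit}")
bot.gripper_to(.0); st("grip"); 
bot.gripper_to(.045); bot.line_to(T(W(-.087,0,.25)),rate=.25); st("up")
r=down(YAW-np.pi/2)
bot.gripper_to(.09)
bot.movep(T([.518,.293,.20]),r); st("pot above")
E
```

```text
above t=4.0 tcp [0.504 0.021 0.43 ] F [-0.8 -0.2 -0.4] w 0.0453 q [-0.06 -0.22  1.94 -0.    1.42 -0.41]
down False t=5.0 tcp [0.504 0.021 0.314] F [-0.1  0.2  0.6] w 0.0448 q [-0.06 -0.13  2.06  0.    1.21 -0.41]
grip t=5.6 tcp [0.504 0.021 0.313] F [-4.6 -2.1  3.7] w 0.0115 q [-0.06 -0.13  2.06 -0.    1.21 -0.41]
up t=7.0 tcp [0.504 0.021 0.439] F [-0.  -0.2 -0.8] w 0.0449 q [-0.06 -0.22  1.93 -0.    1.44 -0.41]
pot above t=9.9 tcp [0.518 0.293 0.39 ] F [ 0.5  0.  -0.6] w 0.0900 q [ 0.42  0.01  1.79 -0.    1.34  1.85]
```

```bash
python3 - <<'E'
from h import *
hit=bot.line_to(T([.518,.293,.054]),rate=.15,force_limit=8); st(f"down {hit}")
bot.gripper_to(.0); st("grip")
bot.line_to(T([.518,.293,.22]),rate=.2); st("lift")
r=down(YAW-np.pi/2)
bot.movep(T(W(-.005,0,.22)),r); st("over case")
im,d=cams.capture("side"); cv2.imwrite("pics/over.png",im[100:340,140:400].repeat(2,0).repeat(2,1))
E
```

```text
down False t=11.0 tcp [0.519 0.293 0.245] F [ 0.1 -0.3 -0.9] w 0.0900 q [0.42 0.16 1.9  0.   1.08 1.85]
grip t=11.8 tcp [0.518 0.293 0.244] F [ 1.   0.5 -0.2] w 0.0477 q [ 0.42  0.16  1.9  -0.    1.08  1.85]
lift t=12.7 tcp [0.518 0.293 0.408] F [-0.5 -0.1 -1.7] w 0.0478 q [ 0.42  0.    1.77 -0.    1.37  1.85]
over case t=13.8 tcp [0.585 0.034 0.409] F [-0.6  0.3 -1.3] w 0.0477 q [-0.03 -0.02  1.79  0.    1.37  1.39]
```

View pics/over.png

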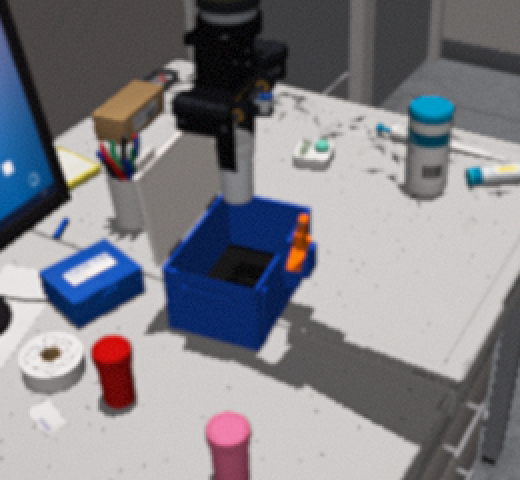

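The crop shows the pot held upright at about (237,165), over the case opening. The lid is still open behind it, and the nose is turned outward. Next I lower the pot.

```bash
python3 - <<'E'
from h import *
bot.line_to(T(W(-.005,0,.085)),rate=.15,force_limit=10); st("near")
hit=bot.line_to(T(W(-.005,0,.0625)),rate=.04,force_limit=4); st(f"down {hit}")
bot.gripper_to(.075); bot.wait(.2); st("open")
bot.line_to(T(W(-.005,0,.30)),rate=.25); st("up")
bot.gripper_to(0)
im,d=cams.capture("top"); P=cloud("top",d); q=P[d>0]; l=np.c_[(q[:,:2]-C)@ex,(q[:,:2]-C)@ey,q[:,2]]
m=masks_of("pot_centre","top")
for o in m: 
    k=o["mask"]&(d>0); print(o["p"],o["rect"],np.median(P[k],0))
cv2.imwrite("pics/placed.png",im[110:290,150:350].repeat(3,0).repeat(3,1))
E
```

```text
near t=14.9 tcp [0.586 0.033 0.276] F [ 0.5  0.2 -0.3] w 0.0479 q [-0.04  0.1   1.9   0.    1.14  1.39]
down True t=15.4 tcp [0.585 0.033 0.252] F [ 0.4 -0.5  2.9] w 0.0478 q [-0.04  0.13  1.92 -0.    1.1   1.39]
open t=16.3 tcp [0.584 0.033 0.252] F [-0.2  0.   0.2] w 0.0750 q [-0.04  0.13  1.92 -0.    1.1   1.39]
up t=17.4 tcp [0.585 0.033 0.488] F [ 0.6  0.5 -0.3] w 0.0750 q [-0.04 -0.05  1.7  -0.    1.51  1.39]
0.93 [142.8, 171.5, 27.7, 26.0] [0.61475261 0.26200792 0.08266756]
0.87 [121.2, 255.0, 34.0, 22.6] [0.43480665 0.29664051 0.08254777]
0.61 [250.3, 195.3, 20.6, 16.4] [0.57494873 0.03217137 0.09189752]
```

View pics/placed.png

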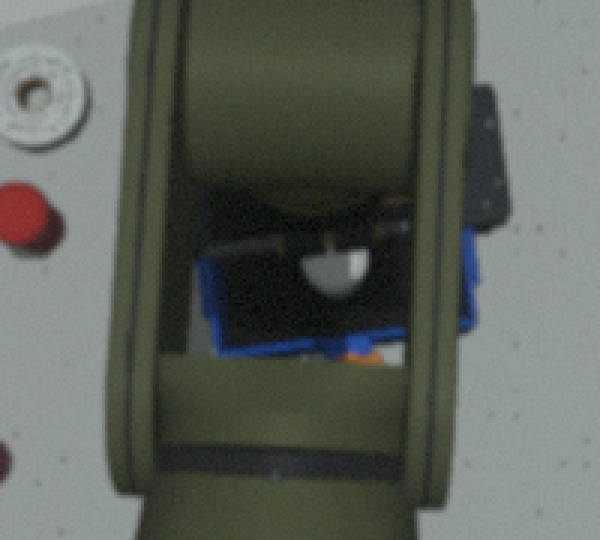

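The pot stands in the case: its top, at about (335,270) in the crop, is at z = 0.092, as it should be. Now I close the lid from behind.

```bash
python3 - <<'E'
from h import *
Y=.03
bot.line_to(T(W(.125,Y,.30)),rate=.2); 
hit=bot.line_to(T(W(.125,Y,.198)),rate=.15,force_limit=8); st(f"behind {hit}")
r=.1
for th in np.r_[np.arange(1.72,.04,-.14)]:
    p=W(.075-r*np.cos(th)+.008*(np.sin(th)),Y,.1+r*np.sin(th)+.008*np.cos(th))
    hit=bot.line_to(T(p),rate=.09,force_limit=15)
    st(f"th {th:.2f} {hit}")
    if hit: break
else:
    hit=bot.line_to(T(W(-.025,Y,.103)),rate=.04,force_limit=6); st(f"press {hit}")
E
```

```text
behind False t=20.4 tcp [0.71  0.081 0.389] F [ 0.1 -0.5  0.9] w 0.0008 q [0.04 0.27 1.51 0.   1.36 1.47]
th 1.72 False t=20.9 tcp [0.683 0.077 0.389] F [-0.6 -0.9  0.4] w 0.0007 q [ 0.03  0.21  1.58 -0.    1.35  1.46]
th 1.58 False t=21.2 tcp [0.669 0.075 0.39 ] F [1.2 0.6 0.3] w 0.0005 q [0.03 0.18 1.61 0.   1.35 1.46]
th 1.44 False t=21.5 tcp [0.655 0.073 0.39 ] F [ 0.3 -0.1  0. ] w 0.0004 q [0.03 0.15 1.64 0.   1.35 1.46]
th 1.30 False t=21.8 tcp [0.641 0.071 0.388] F [-0.1 -0.3 -0.3] w 0.0003 q [0.03 0.12 1.68 0.   1.34 1.46]
th 1.16 False t=22.1 tcp [0.628 0.069 0.385] F [-0.4 -0.4  0.4] w -0.0000 q [0.02 0.1  1.71 0.   1.33 1.45]
th 1.02 False t=22.4 tcp [0.615 0.067 0.379] F [-0.1 -0.   0.5] w 0.0007 q [0.02 0.07 1.75 0.   1.32 1.45]
th 0.88 False t=22.7 tcp [0.603 0.066 0.372] F [ 0.2 -0.3  0.2] w 0.0007 q [0.02 0.05 1.78 0.   1.31 1.45]
th 0.74 False t=23.0 tcp [0.592 0.064 0.363] F [ 0.4 -0.2 -0.1] w 0.0005 q [0.02 0.04 1.82 0.   1.29 1.45]
th 0.60 False t=23.3 tcp [0.583 0.063 0.353] F [-0.  -0.2  0.2] w 0.0004 q [0.02 0.02 1.85 0.   1.28 1.45]
th 0.46 False t=23.6 tcp [0.575 0.062 0.341] F [-0.7  0.2  0.2] w 0.0007 q [0.01 0.02 1.87 0.   1.26 1.44]
th 0.32 False t=24.0 tcp [0.568 0.061 0.328] F [0.3 0.  0.5] w 0.0002 q [0.01 0.01 1.9  0.   1.23 1.44]
th 0.18 False t=24.3 tcp [0.564 0.06  0.315] F [-0.9  0.7  0.3] w 0.0002 q [0.01 0.02 1.92 0.   1.21 1.44]
press True t=24.7 tcp [0.562 0.06  0.298] F [-0.6 -1.6  5.5] w 0.0002 q [0.01 0.03 1.94 0.   1.18 1.44]
```

```bash
python3 - <<'E'
from h import *
bot.line_to(T(W(-.025,.03,.22)),rate=.2)
bot.gripper_to(.045)
bot.movep(T(W(-.087,0,.22)),down(btn_yaw(-.2))); st("above")
im,d=cams.capture("side"); P=cloud("side",d); q=P[d>0]; l=np.c_[(q[:,:2]-C)@ex,(q[:,:2]-C)@ey,q[:,2]]
for x in (-.05,0.,.05):
    k=(abs(l[:,0]-x)<.01)&(l[:,1]>.03)&(l[:,1]<.09); print(x,k.sum(),np.median(l[k,2]) if k.any() else None)
cv2.imwrite("pics/shut.png",im[100:340,140:400].repeat(2,0).repeat(2,1))
E
```

```text
above t=28.0 tcp [0.504 0.021 0.41 ] F [ 0.8 -0.2 -0.1] w 0.0450 q [-0.06 -0.21  1.96  0.    1.39 -0.41]
-0.05 499 0.4779039791718538
0.0 159 0.11060569303609458
0.05 122 0.10971546841158941
```

View pics/shut.png

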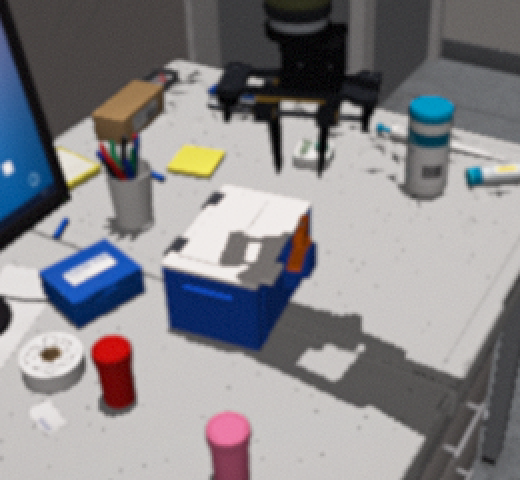

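The lid lies flat and shut, at about (240,230) in the crop with its top at z ≈ 0.110. The orange button is still beside it, at about (300,240). Now I turn the button.

```bash
python3 - <<'E'
from h import *
hit=bot.line_to(T(W(-.087,0,.123)),rate=.12,force_limit=8); st(f"down {hit}")
bot.gripper_to(0); st("grip")
q=np.array(monitor.get_state()["joints"]); 
for f in (.5,1.):
    g=q.copy(); g[5]+=1.79*f; bot.movej(g); st("turn")
bot.gripper_to(.045); st("open")
bot.line_to(T(W(-.087,0,.25)),rate=.2)
bot.movep(T(W(-.20,-.14,.25)),down(btn_yaw(1.57))); st("away")
im,d=cams.capture("top"); P=cloud("top",d); l=np.stack([(P[...,:2]-C)@ex,(P[...,:2]-C)@ey,P[...,2]],-1); i=im.astype(int)
k=(d>0)&(i[...,2]>i[...,0]+40)&(abs(l[...,0]+.06)<.06)&(abs(l[...,1])<.08)&(l[...,2]>.108)&(l[...,2]<.15)
print(k.sum(),cv2.minAreaRect(l[k][:,:2].astype(np.float32)))
k=(d>0)&(abs(l[...,0]+.05)<.008)&(abs(l[...,1])>.03)&(abs(l[...,1])<.085); print("front lid z",np.median(l[k][:,2]))
cv2.imwrite("pics/end.png",im[110:290,150:350].repeat(3,0).repeat(3,1))
E
```

```text
down False t=29.0 tcp [0.504 0.021 0.314] F [ 0.2 -0.1 -0.4] w 0.0448 q [-0.06 -0.13  2.06 -0.    1.21 -0.41]
grip t=29.6 tcp [0.504 0.021 0.313] F [-5.  -1.5  5.1] w 0.0118 q [-0.06 -0.13  2.06 -0.    1.21 -0.41]
turn t=30.5 tcp [0.504 0.021 0.313] F [ 4.7 -1.8 -4.1] w 0.0117 q [-0.06 -0.13  2.06 -0.    1.21  0.49]
turn t=31.3 tcp [0.504 0.02  0.313] F [ 7.4 -4.9 -4.8] w 0.0114 q [-0.07 -0.13  2.06 -0.    1.21  1.38]
open t=32.1 tcp [0.504 0.021 0.313] F [-0.2 -0.1 -0.2] w 0.0452 q [-0.06 -0.13  2.06 -0.    1.21  1.38]
away t=33.6 tcp [ 0.412 -0.133  0.439] F [-0.9 -0.4  0.8] w 0.0447 q [-0.44 -0.4   2.06  0.    1.48  0.99]
284 ((-0.06874389201402664, -0.0018531782552599907), (0.02116180583834648, 0.07900571078062057), 86.91596984863281)
front lid z 0.10956554210293379
```

View pics/end.png

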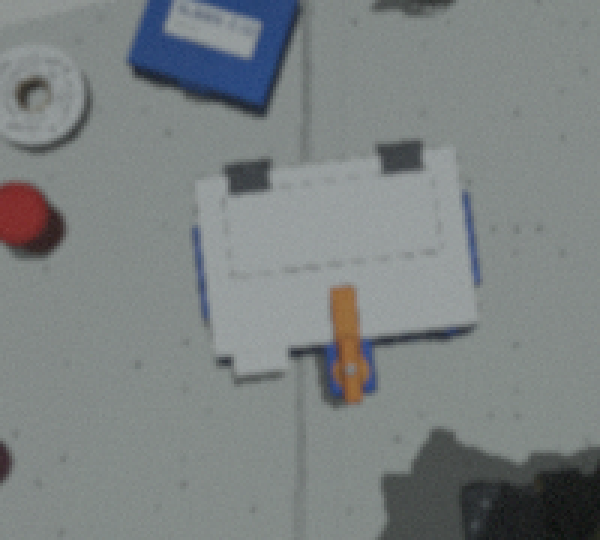

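The button's nose, at about (343,300) in the crop, points straight across over the shut lid. Its measured direction is within 3° of the case's x axis.

```bash
python3 -c "
from h import *
bot.wait(.3); print(order.close_job())"
```

```text
the job is handed in; nothing more can be done
None
```

The pot is standing upright in the closed case, the turnbutton is across the lid to within about 3°, the wipes were left alone, and I handed the job in at about 34 s of the 72 s; no verdict came back.

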